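# Set the contrast panel and hold a tube up to it for inspection

## Robot

A 6-joint arm with a two-finger parallel gripper is mounted at the origin on a cart in front of the work surface, level with it; the furniture and walls round the work are solid. World frame = base frame: x ahead of the robot, y to its left, z up, the work surface at z = 0. Lengths are in m, angles in rad, forces in N, time in s.
With the tool pointing down it reaches from about 0.375 to 0.925 m from the base axis. Payload 5.7 kg.
Tool frame: the origin (TCP) lies between the finger pads; the fingertips stand 8 mm ahead of it and the grasp point (between the pads) lies 11 mm behind it; z points along the fingers, y is the direction in which the jaws open and shut (so a half turn about z gives the same grasp; the last joint's range is limited). The gripper opens to 88 mm and grips with 3 to 60 N. Pads are 20 mm wide; open, the fingers measure 115 mm over their backs; the gripper's body (75 mm by 178 mm) begins 61 mm behind the grasp point.
Start: joints at [1.107, 0.359, 1.51, -0, 1.272, -0.115], TCP at [0.205, 0.564, 0.231] pointing down, gripper open.
Joint ranges: [-2.97, 2.97], [-1.01, 2.36], [0.21, 2.38], [-0.96, 4.11], [0.2, 2.71], [-2.98, 2.98]. Speed limits (rad/s): [2.39, 2.39, 3.14, 3.14, 3.14, 3.14].

## Interface

Orientations are given as [roll, pitch, yaw] about the fixed x, y, z axes, in that order (R = Rz(yaw) Ry(pitch) Rx(roll)).
In Python, from rig import robot, hand, planner, readout, optics, job gives the robot as it stands. The module is installed in compiled form; this text tells all that it offers. Calls block until the motion is done:
- robot.goto(position, orientation): joint-space move of the TCP to a pose.
- robot.servo_line(position, attitude=None, speed=0.15, stop_force=None): straight line of the TCP; attitude=None keeps the orientation; speed is the mean speed in m/s. With stop_force (N) it stops when the force on the tool has changed by that much, and returns True; else False.
- robot.move_j(angles): joint-space move.
- hand.set_gripper(opening, f_grip=None): finger opening in m; f_grip is the grip in N (None keeps the last); returns when the fingers have stopped.
- robot.sleep(seconds).
- planner.ik(position, orientation): joint angles nearest the present ones, or None.
- readout.get_state(): the state.
- optics.camera(name): name is "scene" or "top" or "wrist"; returns the picture (420x560x3 uint8, red, green, blue); there is no depth.
- optics.camera_model(name): a dict with "fx", "fy", "cx", "cy" (pixels), "extrinsics" (4x4, takes a point from camera to world coordinates). Camera axes: x right, y down, z forward; pixel columns grow to the right and rows downward; lengths in m; the calibration is good to about 2 mm. A picture is of the moment at which its call begins: read the wrist's pose just before it. camera_model takes no time and is no camera call; for the wrist camera it gives the pose at the moment of the call.
A pose or a line that the arm cannot do raises robot.Unreachable and nothing moves.
- job.finish_job(): hands the job in, once; it reports no verdict.
The state is a dict: "clock": time; "joints": joint angles; "qvel": joint speeds; "joint_torque": joint torques, N m; "eef_pos": TCP position; "tcp_rot": TCP orientation; "contact_force": force on the tool from outside, world axes, zero at the start; "torque": the same for the moment, N m; "finger_gap": finger opening in m.
Only numpy, scipy, OpenCV 4.12 (cv2) and the standard library are available. Lean on these libraries where they do the work, as an engineer would, in place of code of your own. Each camera call takes 0.05 s, during which the arm holds its last target.

## Task

First raise the hinged contrast panel of the inspection stand (the blue tab is its handle) to about 60 degrees from flat and let go of it, so that it stays there by itself. Then draw the orange-capped tube out of the rack, bring it close in front of the panel's middle, tilt it to about 45 degrees with the cap end still the higher, and finish while holding it there still in the gripper, raised in the air to about the level of the panel's upper edge and touching nothing else. Leave the other two tubes in the rack, and the yellow-capped vial and the timer where they are.

Things in the scene. Friction and masses are not known exactly. Their poses are not given: they have to be found in the camera images.
- viewer: inspection stand, fixed to the worktop: grey base 170 (x) x 200 (y) mm, its top 42 mm above the worktop, with a hinged panel on top. Origin at the centre of its underside on the worktop; its own -x is the front (the side of the tab, roughly towards the robot), +x the hinge side, y along the hinge. Yaw differs from start to start.
- panel (a joint): angle of the contrast panel in rad: 0 = lying flat on the base, grows as its front edge is raised, 1.05 = 60 degrees, 1.57 = upright, stop at 1.75. It starts between 0 and 0.25. Stiff friction hinge: it stays where it is left; moving it takes about 2 to 3 N at the tab.
- panel_hinge (a point): middle of the panel's hinge axis, which runs along the stand's y axis, 52 mm above the worktop and 72 mm behind (+x) the stand's centre.
- panel_tab (a point): grip point of the blue pull tab in the middle of the panel's free edge, 168 mm from the hinge axis, in the plane of the panel; moves with the panel. The tab is 30 mm wide along the hinge direction, 10 mm thick and stands out 28 mm from the panel's edge, 26 mm beyond the front of the base. Pinched across its 30 mm width (along the hinge) it can pivot between the finger pads.
- panel_edge (a point): middle of the panel's free edge (the upper edge when it is raised), 154 mm from the hinge axis; moves with the panel. At 60 degrees it is 185 mm above the worktop. The panel is 190 mm wide and 8 mm thick, its inner face half black, half white.
- rack: low white tube rack, fixed to the worktop, 70 (x) x 212 (y) mm, top face 46 mm above the worktop; three holes 32 mm across in a row along its y axis, 66 mm apart, the middle one at its centre; tubes stand in it on its floor, 6 mm above the worktop. Origin at the centre of its underside. Yaw differs from start to start.
- tube_orange_mid (a point): the tube to hold: conical tube, orange cap, 116 mm long, body 29 mm across (cap 34 mm across, the top 14 mm; grip the straight body below it). This point lies on its axis, 58 mm above its foot; its z axis runs along the tube towards the cap. About 44 g. In any of the three holes, loosely, sunk 40 mm below the rack top.
- tube_green_mid (a point): tube of the same size with a green cap in another hole of the rack, to be left there; same point and axes.
- tube_blue_mid (a point): tube of the same size with a blue cap in another hole of the rack, to be left there; same point and axes.
- vial_mid (a point): loose bystander: vial with a yellow cap, 27 mm across, 56 mm high, standing on the worktop; this point is its centre, half-way up.
- timer: loose bystander: white lab timer, 58 x 70 x 18 mm, lying on the worktop; origin at the centre of its underside.
- tube_orange: the same orange-capped tube, origin at the centre of its foot, z towards the cap.
Mind the look-alikes: they are no part of the job. What is meant by the tube_orange is not black or pink, and is the smaller of those in its own colour.

How it is judged:
By the outcome, as a careful person would: the job done as asked, in the order asked, and still so for the second after the job is handed in, while the arm keeps its last pose, push and grip.
It also fails if it takes over 51 s, if anything falls off the work surface, if the arm or the gripper's body presses on something with over 40 N, if the wrist force passes 120 N, or if a joint passes its speed limit or range.

## Working session

There is one attempt and no reset: what is moved stays moved. The work goes in short steps, each a Python script; the robot and the scene stay as the last script left them, time stands still between calls to the robot, and variables do not carry over. Pictures are saved under pics/ and viewed, and the job is handed in when it is done.

```bash
mkdir -p pics; cat > h.py <<'E'
from rig import robot, hand, planner, readout, optics, job
import numpy as np, cv2
from scipy.spatial.transform import Rotation as R
def snap(n,f):
    m=optics.camera_model(n); im=optics.camera(n); cv2.imwrite('pics/'+f,im[:,:,::-1]); return im,m
def proj(m,p):
    p=np.atleast_2d(p); T=np.linalg.inv(np.array(m['extrinsics'])); c=p@T[:3,:3].T+T[:3,3]
    return np.c_[m['fx']*c[:,0]/c[:,2]+m['cx'],m['fy']*c[:,1]/c[:,2]+m['cy']]
def ray(m,u,v,z):
    T=np.array(m['extrinsics']); d=T[:3,:3]@np.array([(u-m['cx'])/m['fx'],(v-m['cy'])/m['fy'],1]); o=T[:3,3]
    return o+d*(z-o[2])/d[2]
E
python3 - <<'E'
from h import *
for n in ('scene','top'):
    im,m=snap(n,n+'0.png'); print(n,m)
s=readout.get_state();print(s)
E
```

```text
scene {'fx': 422.2074926587975, 'fy': 422.2074926587975, 'cx': 280.82369743682113, 'cy': 217.1635947417802, 'extrinsics': array([[ 0.58147746, -0.56253103,  0.58774382, -0.08569316],
       [-0.81351201, -0.3939833 ,  0.42775621, -0.41359697],
       [-0.0090649 , -0.72686725, -0.68671815,  0.80477781],
       [ 0.        ,  0.        ,  0.        ,  1.        ]])}
top {'fx': 438.9329502483041, 'fy': 438.9329502483041, 'cx': 283.6880902517377, 'cy': 204.95377551177353, 'extrinsics': array([[-0.00983691, -0.99430521,  0.10611499,  0.42554585],
       [-0.99994873,  0.01003646,  0.00134661,  0.02338107],
       [-0.00240396, -0.1060963 , -0.99435295,  1.15611319],
       [ 0.        ,  0.        ,  0.        ,  1.        ]])}
{'clock': 0.1, 'joints': array([ 1.10689668e+00,  3.59450536e-01,  1.51130749e+00, -3.96999183e-06,
        1.27247563e+00, -1.15090964e-01]), 'qvel': array([ 0.00089218, -0.00147602, -0.00112939, -0.00105854,  0.00013928,
       -0.00086021]), 'joint_torque': array([ 7.36412403e-05, -5.16355777e+01, -2.71406168e+01,  6.75453781e-02,
        2.76500284e-02, -4.32275510e-05]), 'eef_pos': array([0.20480313, 0.56333259, 0.22988953]), 'tcp_rot': array([-3.13996207e+00, -1.84680579e-04,  2.79278499e+00]), 'contact_force': array([-0.3359818 , -0.98414364, -0.51397852]), 'torque': array([-0.03529889,  0.00028653,  0.03681062]), 'finger_gap': 0.08814652928800674}
```

View pics/scene0.png

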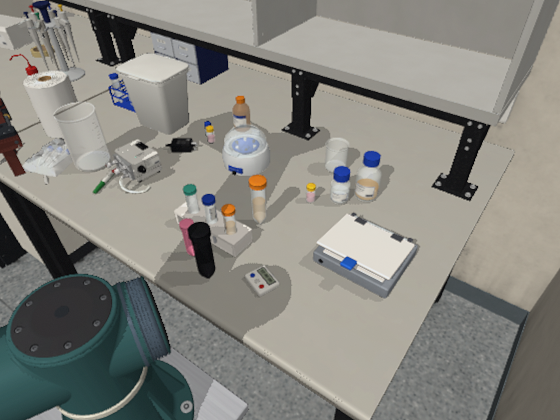

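View pics/top0.png

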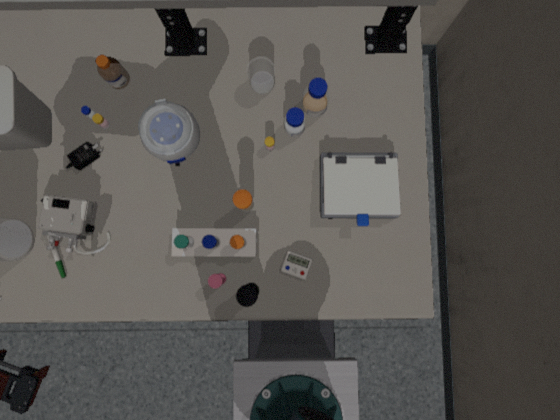

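The scene view shows three orange caps. One is in the rack at scene (229,212), top (237,242). A larger tube stands free behind the rack at scene (258,185), top (243,199). A brown bottle is at scene (240,100). The smaller one, in the rack, fits the description. The stand is at top (360,185), with its tab at (362,220). I'll confirm in enlarged crops.

```bash
python3 - <<'E'
import cv2,numpy as np
s=cv2.imread('pics/scene0.png');t=cv2.imread('pics/top0.png')
a=cv2.resize(s[160:300,160:300],(560,560),interpolation=cv2.INTER_CUBIC)
cv2.imwrite('pics/c1.png',a)
b=cv2.resize(t[140:240,300:420],(720,600),interpolation=cv2.INTER_CUBIC);cv2.imwrite('pics/c2.png',b)
b=cv2.resize(t[180:310,165:315],(750,600),interpolation=cv2.INTER_CUBIC);b=cv2.resize(t[185:305,165:315],(750,600),interpolation=cv2.INTER_CUBIC);cv2.imwrite('pics/c3.png',b)
b=cv2.resize(s[205:300,305:425],(720,570),interpolation=cv2.INTER_CUBIC);cv2.imwrite('pics/c4.png',b)
E
```

```text
(no output)
```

View pics/c1.png

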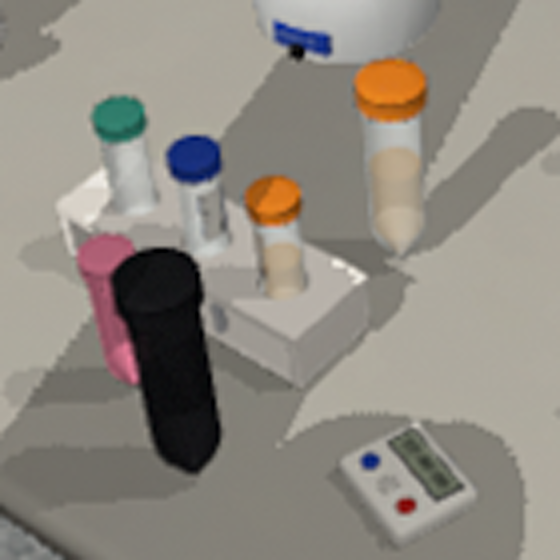

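View pics/c2.png

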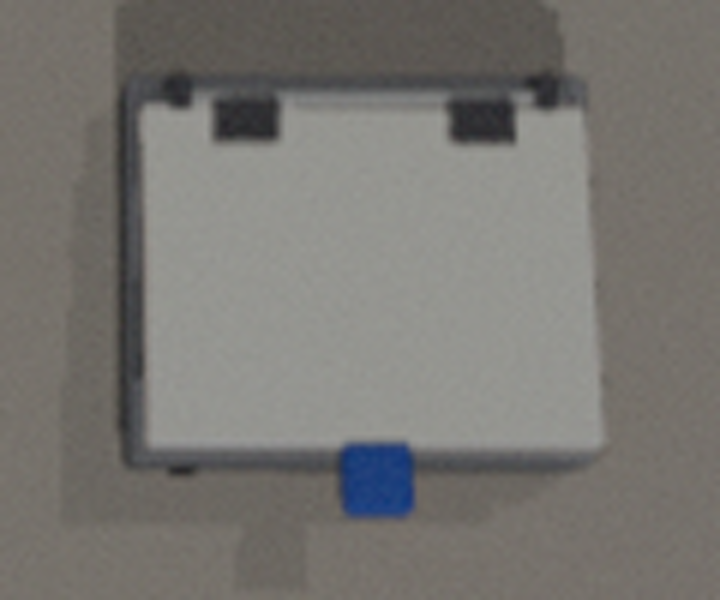

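View pics/c3.png

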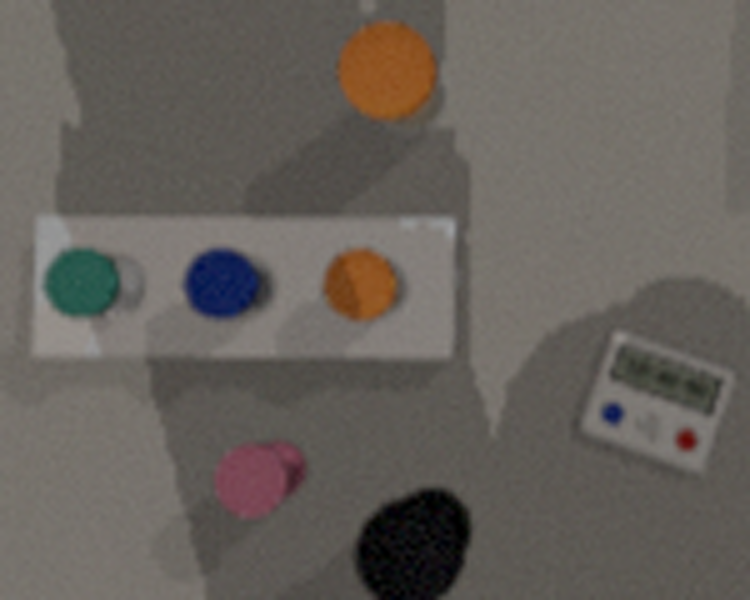

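View pics/c4.png

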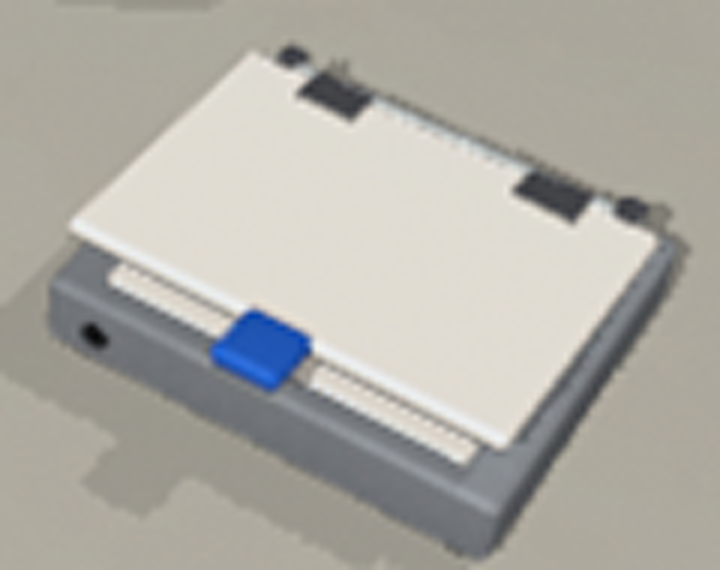

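The crops show that the rack orange tube is smaller than the one behind it: its cap is about 14.5 px wide against about 20 px. It is the target. The panel is slightly open. I'll fit the poses next.

```bash
cat > fit.py <<'E'
from h import *
from scipy.optimize import least_squares
ms,mt=optics.camera_model('scene'),optics.camera_model('top')
def pan(r,y,n,th): return [0.072-r*np.cos(th)+n*np.sin(th), y, 0.052+r*np.sin(th)+n*np.cos(th)]
def tow(P,p):
    c,s=np.cos(p[2]),np.sin(p[2]); P=np.array(P); return np.c_[p[0]+c*P[:,0]-s*P[:,1],p[1]+s*P[:,0]+c*P[:,1],P[:,2]]
def o(c,u,off): return (c[0]/6+off[0]-.4,c[1]/6+off[1]-.4)
T=(300,140);S=(305,205)
def pts(th):
    top=[(pan(.154,.095,.004,th),o((145,449),0,T)),(pan(.154,-.095,.004,th),o((603,449),0,T)),
     (pan(.182,.015,.005,th),o((342,517),0,T)),(pan(.182,-.015,.005,th),o((412,517),0,T)),
     ([-.085,.1,.042],o((124,466),0,T)),([.085,.1,.042],o((124,77),0,T)),([.085,-.1,.042],o((584,77),0,T))]
    sc=[(pan(.154,.095,.004,th),o((72,226),0,S)),(pan(.154,-.095,.004,th),o((505,443),0,S)),
     ([-.085,.1,.042],o((50,282),0,S)),([-.085,-.1,.042],o((492,520),0,S))]
    return top,sc
def res(p):
    top,sc=pts(p[3])
    a=proj(mt,tow([x[0] for x in top],p))-[x[1] for x in top]
    b=proj(ms,tow([x[0] for x in sc],p))-[x[1] for x in sc]
    return np.r_[a.ravel(),b.ravel()]
f=least_squares(res,[.5,-.15,0,.1],loss='soft_l1')
print('viewer',f.x); print(res(f.x).round(1).reshape(-1,2).tolist())
# rack: top corners in crop c3 (x5, off 165,185)
q=lambda u,v:(u/5+165-.4,v/5+185-.4)
for n,c in dict(TL=(35,216),TR=(456,218),BR=(453,357),BL=(33,357)).items(): print(n,ray(mt,*q(*c),.046).round(4))
for n,c,z in (('g',(82,283),.122),('b',(222,284),.122),('o',(361,284),.122),('bigorange',(388,71),.14),('pink',(251,481),.11),('black',(405,545),.13)): print(n,ray(mt,*q(*c),z).round(4))
print('o scene',ray(ms,273/4+160-.4,190/4+160-.4,.122))
print('black scene',ray(ms,160/4+160,272/4+160,.13),'pink',ray(ms,106/4+160,252/4+160,.11))
print('black foot',ray(ms,190/4+160,465/4+160,.0),'pink',ray(ms,130/4+160,378/4+160,.0))
E
python3 fit.py
```

```text
viewer [ 0.59537374 -0.169885   -0.01114465  0.12286469]
[[0.0, 0.1], [0.6, 0.2], [0.0, -0.1], [0.6, -0.1], [0.4, 0.2], [-0.1, -0.6], [0.7, -0.5], [-1.9, -0.5], [-0.5, 0.5], [-1.6, -0.3], [0.4, -0.6]]
TL [0.4887 0.3091 0.046 ]
TR [0.4856 0.096  0.046 ]
BR [0.4158 0.0977 0.046 ]
BL [0.4178 0.3089 0.046 ]
g [0.4527 0.2669 0.122 ]
b [0.4516 0.2011 0.122 ]
o [0.4509 0.1358 0.122 ]
bigorange [0.5494 0.1214 0.14  ]
pink [0.3592 0.1887 0.11  ]
black [0.3307 0.1145 0.13  ]
o scene [0.45398053 0.13733829 0.122     ]
black scene [0.35735038 0.13626092 0.13      ] pink [0.36439284 0.19048859 0.11      ]
black foot [0.33163093 0.11200122 0.        ] pink [0.36160944 0.19135462 0.        ]
```

```bash
cat >> h.py <<'E'
V=np.array([.5954,-.1699,-.0111])
def L2W(x,y,z):
    c,s=np.cos(V[2]),np.sin(V[2]); return np.array([V[0]+c*x-s*y,V[1]+s*x+c*y,z])
def orient(down,yaw=V[2],flip=1):
    """tool z at 'down' rad below horizontal, jaws along hinge y"""
    z=np.array([np.cos(down)*np.cos(yaw),np.cos(down)*np.sin(yaw),-np.sin(down)])
    y=flip*np.array([-np.sin(yaw),np.cos(yaw),0]); x=np.cross(y,z)
    M=np.c_[x,y,z]; return R.from_matrix(M).as_euler('xyz'),z
def tabtcp(th,rg=.179,down=np.pi/4,flip=1,back=0):
    e,z=orient(down,flip=flip)
    g=L2W(.072-rg*np.cos(th),0,.052+rg*np.sin(th)); return g+z*(.011-back),e
def tubetcp(flip=1,x=-.065,zmid=.185,dg=.019,down=np.pi/4,back=0):
    e,z=orient(down,flip=flip); mid=L2W(x,0,zmid); return mid-z*(dg-.011+back),e
E
python3 - <<'E'
from h import *
for fl in (1,-1):
    print(fl)
    for a in (tabtcp(.12,flip=fl,back=.08),tabtcp(.12,flip=fl),tabtcp(.6,flip=fl),tabtcp(1.05,flip=fl),tubetcp(fl),(np.array([.4525,.1365,.072]),orient(np.pi/2,0,fl)[0])):
        print(a[0].round(3),planner.ik(list(a[0]),list(a[1])))
E
```

```text
1
[ 0.441 -0.168  0.122] None
[ 0.497 -0.169  0.066] None
[ 0.527 -0.169  0.145] [-0.78582934  0.33038113  2.32007498  1.793635    0.53190688  2.27902766]
[ 0.586 -0.17   0.199] [-0.66902267  0.2432421   2.15964484  1.42735418  0.4521099   2.80069514]
[ 0.525 -0.169  0.191] [-0.79209024  0.2017369   2.27549678  1.48945117  0.52295537  2.62408847]
[0.452 0.136 0.072] [ 0.14667845  0.3990824   1.94965963  0.          0.79285063 -1.42411787]
-1
[ 0.441 -0.168  0.122] None
[ 0.497 -0.169  0.066] None
[ 0.527 -0.169  0.145] [-0.78582934  0.33038113  2.32007498  1.793635    0.53190688 -0.86256499]
[ 0.586 -0.17   0.199] [-0.66902267  0.2432421   2.15964484  1.42735418  0.4521099  -0.34089751]
[ 0.525 -0.169  0.191] [-0.79209024  0.2017369   2.27549678  1.48945117  0.52295537 -0.51750418]
[0.452 0.136 0.072] [ 1.46678452e-01  3.99082396e-01  1.94965963e+00 -4.44089210e-16
  7.92850627e-01  1.71747478e+00]
```

```bash
python3 - <<'E'
from h import *
fl=-1
for th in (.12,.3,.5,.7,.9,1.05,1.1):
    print(th,end=': ')
    for d in range(20,125,10):
        s=''
        for back in (0,.08):
            p,e=tabtcp(th,down=np.radians(d),flip=fl,back=back); q=planner.ik(list(p),list(e)); s+='x' if q is None else 'o'
        print(d,s,end='  ')
    print()
for d in (90,80,70,60):
    p,e=tabtcp(.12,down=np.radians(d),flip=fl,back=0.0);q=planner.ik(list(p),list(e));print(d,None if q is None else np.round(q,2))
for d in (90,80,70,60,50,40,30):
    p,e=tabtcp(1.05,down=np.radians(d),flip=fl,back=0.0);q=planner.ik(list(p),list(e));print(d,None if q is None else np.round(q,2))
print('tube')
for d in (55,50,45,40):
  for x in (-.05,-.065,-.08,-.1):
    for yw in (-.6,-.4,-.2,0.,.3):
      e,z=orient(np.radians(d),yaw=yw,flip=fl);p=L2W(x,0,.185)-z*.011
      q=planner.ik(list(p),list(e));print(d,x,yw,None if q is None else np.round(q,2))
E
```

```text
0.12: 20 xx  30 xx  40 xx  50 xx  60 oo  70 oo  80 oo  90 oo  100 oo  110 oo  120 oo  
0.3: 20 xx  30 xx  40 xx  50 oo  60 oo  70 oo  80 oo  90 oo  100 oo  110 oo  120 oo  
0.5: 20 xx  30 xx  40 xx  50 oo  60 oo  70 oo  80 oo  90 oo  100 oo  110 oo  120 oo  
0.7: 20 xx  30 xx  40 ox  50 oo  60 oo  70 oo  80 oo  90 oo  100 oo  110 oo  120 oo  
0.9: 20 xx  30 xx  40 oo  50 oo  60 oo  70 oo  80 oo  90 oo  100 oo  110 oo  120 oo  
1.05: 20 xx  30 ox  40 oo  50 oo  60 oo  70 oo  80 oo  90 oo  100 oo  110 oo  120 oo  
1.1: 20 xx  30 ox  40 oo  50 oo  60 oo  70 oo  80 oo  90 oo  100 oo  110 oo  120 oo  
90 [-0.47  0.46  1.86 -0.    0.82  1.12]
80 [-0.53  0.41  1.99  0.15  0.59  0.93]
70 [-0.6   0.39  2.12  0.54  0.38  0.5 ]
60 [-0.69  0.42  2.26  1.43  0.32 -0.47]
90 [-0.4   0.39  1.55 -0.    1.2   1.18]
80 [-0.44  0.32  1.68  0.09  0.98  1.09]
70 [-0.5   0.26  1.82  0.23  0.76  0.94]
60 [-0.56  0.22  1.96  0.51  0.56  0.64]
50 [-0.63  0.22  2.09  1.07  0.44  0.04]
40 [-0.71  0.28  2.22  1.74  0.52 -0.69]
30 [-0.78  0.39  2.34  2.12  0.79 -1.17]
tube
55 -0.05 -0.6 [-0.31  0.17  2.11 -0.56  
[... 2595 characters left out ...]
-0.45  0.23  2.36  3.03  0.33 -1.5 ]
40 -0.05 -0.2 [-0.66  0.23  2.36  2.22  0.44 -1.  ]
40 -0.05 0.0 [-0.82  0.26  2.31  1.73  0.61 -0.8 ]
40 -0.05 0.3 [-0.96  0.32  2.18  1.31  0.86 -0.72]
40 -0.065 -0.6 [-0.25  0.24  2.35  3.9   0.39 -2.06]
40 -0.065 -0.4 None
40 -0.065 -0.2 None
40 -0.065 0.0 [-0.86  0.24  2.34  1.71  0.63 -0.82]
40 -0.065 0.3 [-0.99  0.31  2.2   1.29  0.87 -0.74]
40 -0.08 -0.6 [-0.27  0.23  2.38  3.85  0.4  -2.02]
40 -0.08 -0.4 None
40 -0.08 -0.2 None
40 -0.08 0.0 [-0.9   0.23  2.36  1.69  0.65 -0.84]
40 -0.08 0.3 [-1.03  0.3   2.22  1.28  0.89 -0.76]
40 -0.1 -0.6 None
40 -0.1 -0.4 None
40 -0.1 -0.2 None
40 -0.1 0.0 None
40 -0.1 0.3 [-1.08  0.29  2.25  1.25  0.91 -0.79]
```

```bash
python3 - <<'E'
from h import *
d0=np.radians(70)
p,e=tabtcp(.12,down=d0,flip=-1,back=.17)
print(p)
robot.goto(list(p),list(e)); hand.set_gripper(.05,15)
p,e=tabtcp(.12,down=d0,flip=-1,back=.06); robot.servo_line(list(p),list(e),speed=.15)
s=readout.get_state(); print(s['clock'],s['eef_pos'],p,s['contact_force'])
im,m=snap('wrist','w1.png'); snap('scene','s1.png')
# predicted tab corners
P=[L2W(.072-r*np.cos(.123),y,.052+r*np.sin(.123)+.005) for r in(.154,.182) for y in(-.015,.015)]
print(proj(m,P).round(0).tolist())
E
```

```text
[ 0.43531591 -0.16812299  0.22283961]
4.4333 [ 0.47305462 -0.1686512   0.11985356] [ 0.47293581 -0.16854059  0.11947342] [ 0.75518917 -0.44509102  0.4153257 ]
[[301.0, 191.0], [251.0, 191.0], [302.0, 237.0], [251.0, 237.0]]
```

View pics/w1.png

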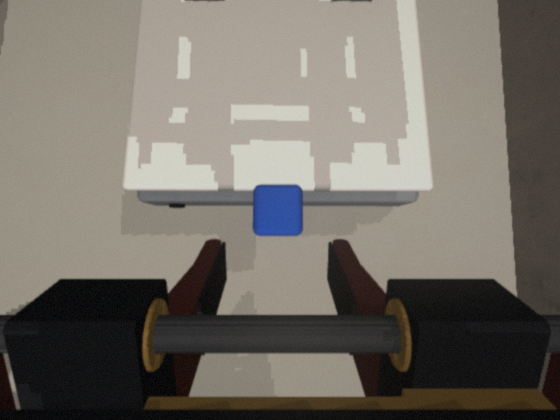

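View pics/s1.png

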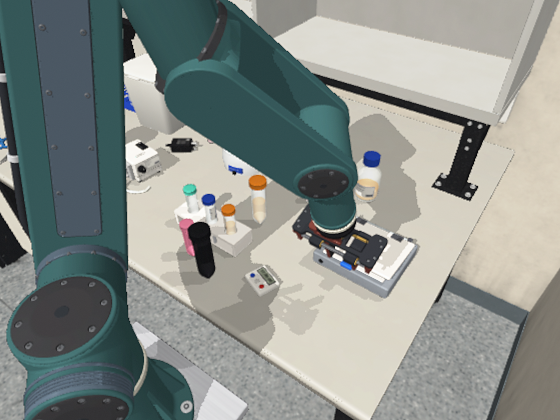

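The wrist view shows the tab spanning (254..302, 185..236), within about 2 px of prediction and centred between the fingers. Next I pinch it and lift.

```bash
python3 - <<'E'
from h import *
d0,d1=np.radians(70),np.radians(50)
p,e=tabtcp(.123,down=d0,flip=-1); print(robot.servo_line(list(p),list(e),speed=.08,stop_force=8))
hand.set_gripper(.0,15); s=readout.get_state(); print(s['finger_gap'],s['contact_force'].round(2),s['clock'])
if .02<s['finger_gap']<.036:
    N=7
    for k in range(1,N+1):
        th=.123+(1.055-.123)*k/N; p,e=tabtcp(th,down=d0+(d1-d0)*k/N,flip=-1)
        st=robot.servo_line(list(p),list(e),speed=.08,stop_force=30); s=readout.get_state(); print(round(th,3),st,s['contact_force'].round(1),round(s['finger_gap'],4),round(s['clock'],2))
        if st: break
    snap('scene','s2.png'); snap('wrist','w2.png')
E
```

```text
False
0.029565409073172046 [-2.97 -3.2   1.42] 5.875
0.256 False [-0.4 -3.6 -0.2] 0.0296 6.33
0.389 False [ 3.2 -3.6 -1.4] 0.0299 6.78
0.522 False [ 2.5 -4.8 -0.9] 0.03 7.22
0.656 False [ 2.6 -5.1 -0.4] 0.03 7.67
0.789 False [ 2.4 -4.9 -2.4] 0.0299 8.13
0.922 False [ 2.9 -5.9 -2.1] 0.0299 8.59
1.055 False [ 2.4 -5.7 -2.1] 0.0301 9.05
```

View pics/s2.png

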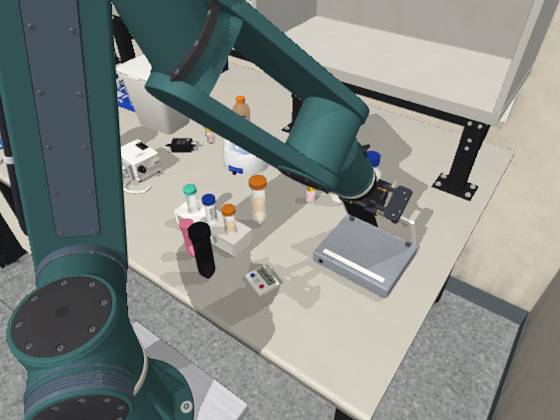

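View pics/w2.png

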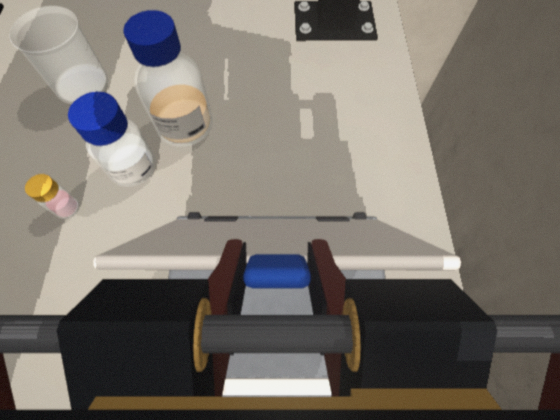

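The panel is raised, with the tab still between the pads at wrist (277,270). I'll release it, back off and measure the angle.

```bash
python3 - <<'E'
from h import *
hand.set_gripper(.05); 
p,e=tabtcp(1.055,down=np.radians(50),flip=-1,back=.10); robot.servo_line(list(p),list(e),speed=.2)
im,m=snap('wrist','w3.png')
print(readout.get_state()['clock'])
for th in (.95,1.0,1.05,1.1):
    P=[L2W(.072-r*np.cos(th)+n*np.sin(th),y,.052+r*np.sin(th)+n*np.cos(th)) for r,y,n in((.154,.095,.004),(.154,-.095,.004),(.182,.015,.005),(.182,-.015,.005),(.154,.095,-.004),(.154,-.095,-.004),(0.182,0.015,-.005))]
    print(th,proj(m,P).round(0).tolist())
E
```

```text
10.3833
0.95 [[155.0, 225.0], [398.0, 226.0], [255.0, 234.0], [297.0, 234.0], [156.0, 235.0], [397.0, 235.0], [255.0, 247.0]]
1.0 [[155.0, 216.0], [398.0, 216.0], [255.0, 221.0], [298.0, 221.0], [155.0, 226.0], [397.0, 226.0], [255.0, 235.0]]
1.05 [[154.0, 206.0], [398.0, 206.0], [255.0, 208.0], [298.0, 208.0], [155.0, 216.0], [398.0, 216.0], [255.0, 222.0]]
1.1 [[154.0, 196.0], [398.0, 196.0], [255.0, 195.0], [298.0, 195.0], [154.0, 206.0], [398.0, 206.0], [255.0, 209.0]]
```

View pics/w3.png

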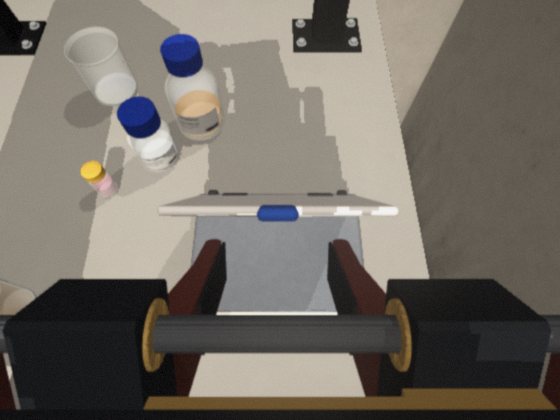

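The panel stays at about 60°: the edge band is at v 206..216 and the tab at 205..221, which matches θ≈1.05. Next, the tube.

```bash
python3 - <<'E'
from h import *
e,z=orient(np.pi/2,0,-1)
robot.goto([.4525,.1365,.24],list(e))
im,m=snap('wrist','w4.png'); s=readout.get_state(); print(s['clock'],s['eef_pos'])
print(proj(m,[[.4525,.1365,.122],[.4525,.1535,.122],[.4525,.1195,.122]]).round(1).tolist())
E
```

```text
11.725 [0.45236387 0.13608328 0.23943612]
[[276.3, 202.8], [254.7, 202.7], [298.0, 202.8]]
```

View pics/w4.png

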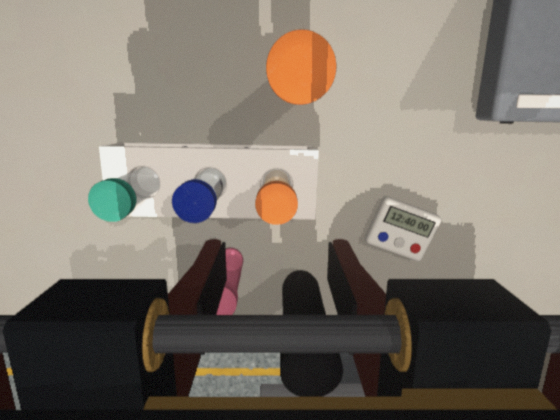

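The rack's orange cap is at wrist (277,203), predicted (276,203), so alignment is good. Neighbours are clear of the fingers. I'll descend and grasp.

```bash
python3 - <<'E'
from h import *
print(robot.servo_line([.4525,.1363,.072],speed=.12,stop_force=8))
hand.set_gripper(0.0,20); s=readout.get_state(); print(s['finger_gap'],s['contact_force'].round(2),s['clock'])
if s['finger_gap']>.024:
    print(robot.servo_line([.4525,.1363,.26],speed=.15,stop_force=25))
    s=readout.get_state(); print(s['finger_gap'],s['contact_force'].round(2),s['clock'])
    snap('wrist','w5.png'); snap('scene','s5.png')
E
```

```text
False
0.028889302653899385 [0.43 0.14 2.74] 13.7417
False
0.029036670966891644 [-0.12 -0.05  0.12] 15.1417
```

View pics/w5.png

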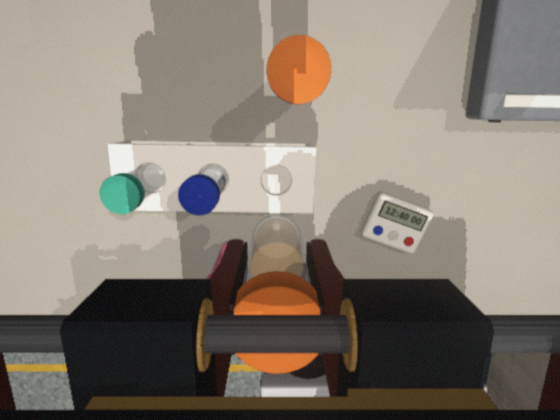

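View pics/s5.png

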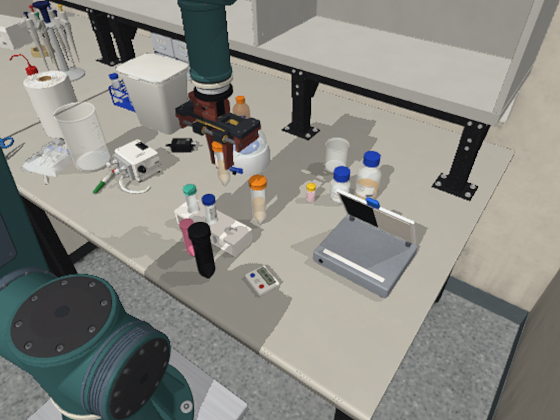

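The tube is out of the rack, and green and blue remain in it. The panel stays up. Now I carry the tube to the panel.

```bash
python3 - <<'E'
from h import *
a=tubetcp(-1,x=-.11,zmid=.25); b=tubetcp(-1,x=-.06,zmid=.185)
for t in (a,b): print(t[0].round(3),planner.ik(list(t[0]),list(t[1])))
robot.goto(list(a[0]),list(a[1]))
s=readout.get_state(); print(s['finger_gap'],s['contact_force'].round(2),s['clock'],s['eef_pos'])
print(robot.servo_line(list(b[0]),list(b[1]),speed=.06,stop_force=6))
s=readout.get_state(); print(s['finger_gap'],s['contact_force'].round(2),s['clock'],s['eef_pos']-b[0])
for n in('wrist','scene','top'):
    im,m=snap(n,n[0]+'6.png')
    mid=L2W(-.06,0,.185); ax=-orient(np.pi/4)[1]
    print(n,proj(m,[mid+ax*.058,mid,mid-ax*.058,L2W(.072-.154*.4976,.095,.052+.154*.867),L2W(.072-.154*.4976,-.095,.052+.154*.867)]).round(0).tolist())
E
```

```text
[ 0.48  -0.169  0.256] [-0.91089621 -0.00992581  2.25337178  1.10391266  0.66897323 -0.15653162]
[ 0.53  -0.169  0.191] [-0.78056504  0.20669021  2.2671275   1.49156122  0.51613085 -0.5094957 ]
0.0286632345257522 [ 0.27 -0.7  -0.16] 16.8833 [ 0.47997533 -0.16826186  0.25570452]
False
0.028672287637232934 [ 0.15 -0.06 -1.23] 18.4 [-3.69697098e-05 -4.22616266e-05  1.86001778e-04]
wrist [[276.0, 331.0], [276.0, 260.0], [277.0, 223.0], [109.0, 167.0], [444.0, 168.0]]
scene [[353.0, 216.0], [360.0, 219.0], [367.0, 222.0], [335.0, 189.0], [413.0, 223.0]]
top [[375.0, 218.0], [371.0, 201.0], [367.0, 186.0], [328.0, 177.0], [413.0, 177.0]]
```

View pics/w6.png

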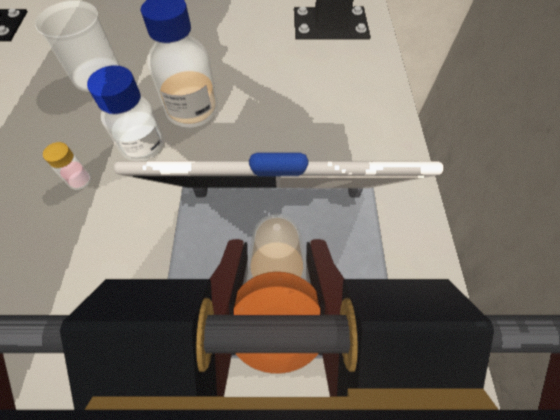

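View pics/s6.png

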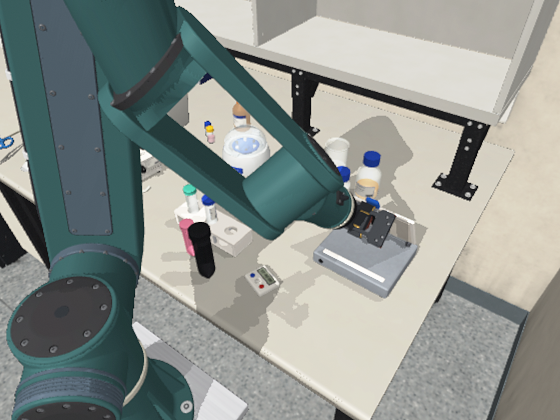

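View pics/t6.png

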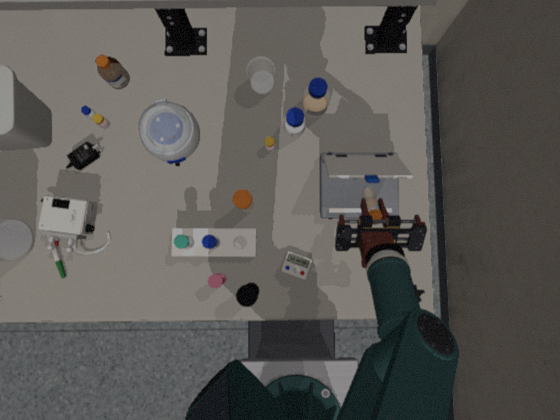

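The tube's foot is at wrist (277,217..225), predicted (277,223), so it lies along the tool axis at 45°. It is centred before the panel and clear of it. The panel edge is at v≈168, as predicted for 60°. Rack, vial and timer are unchanged. I'll let it settle and hand in.

```bash
python3 - <<'E'
from h import *
robot.sleep(1.0); s=readout.get_state(); print(s['clock'],s['finger_gap'],s['contact_force'].round(2),abs(s['qvel']).max())
snap('wrist','w7.png'); a=cv2.imread('pics/w6.png').astype(int);b=cv2.imread('pics/w7.png').astype(int);print('diff',abs(a-b).mean())
print(job.finish_job())
E
```

```text
19.55 0.02851578496437611 [ 0.51 -0.35 -0.18] 0.0022839798569348974
diff 2.2571456916099772
the job is handed in; nothing more can be done
None
```

The job is handed in at about 19.6 s of the 51 s allowed. The tool gives no verdict.

- **Panel:** I pinched the blue tab, raised the panel along its arc and let go. The wrist picture after release matched 1.05 rad (60°), and the panel edge was still where predicted for 60° with the tube in place.
- **Tube:** I took the smaller orange-capped tube from the rack and left the larger orange tube, the black one and the pink one alone. By the arm's pose it is tilted 45° with the cap higher. Its middle is about 55–60 mm in front of the panel's edge and 185 mm above the worktop, centred on the panel.
- **Last checks:** The arm was still and the outside force was under 1 N. The fingers were 28.5 mm apart on the 29 mm body. The wrist picture showed the tube lined up with the gripper and clear of the panel.
- **Bystanders:** In the last views from above, the other two tubes were in the rack, and the vial and timer looked unmoved.
- **Less certain:**
    - The arm blocked most of the scene camera's view of the held tube, so its exact tilt rests on the gripper pose and the wrist picture.
    - The sideways force on the tab reached about 6 N during the lift.
    - One panel corner in the last wrist picture was about 6 px off prediction, which I put down to its rounded end.

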